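# Close the pantry jar with its disk and twist ring

### The arm

A 6-joint arm with a two-finger parallel gripper is mounted at the origin on the work surface. World frame = base frame: x ahead of the robot, y to its left, z up, the work surface at z = 0. Lengths are in mm, angles in rad, forces in N, time in s.
With the tool pointing down it reaches from about 375 to 825 mm from the base axis. Payload 5.5 kg.
Tool frame: the origin (TCP) lies on the front face of the gripper's body, between the roots of the fingers; the fingertips stand 73 mm ahead of it and the grasp point (between the pads) lies 54 mm ahead of it; z points along the fingers, x is the direction in which the jaws open and shut, and the axes are right-handed (so a half turn about z gives the same grasp; the last joint's range is limited). The gripper opens to 85 mm and grips with 20 to 120 N. Pads are 22 mm wide; open, the fingers measure 114 mm over their backs; the gripper's body (76 mm by 85 mm) begins 54 mm behind the grasp point. The pads swing forward as they close: fully open they stand 13 mm farther back than shut.
Start: joints at [-1.205, 0.314, -0.047, 1.21, 0, 1.571], TCP at [214.614, -560.3, 303.899] pointing down, gripper open.
Joint ranges: [-2.67, 2.67], [-0.69, 1.73], [-1.03, 1.25], [-2.08, 2.16], [-1.42, 1.45], [-3.14, 3.14]. Speed limits (rad/s): [2.39, 2.39, 3.01, 3.14, 3.14, 3.14].

### API

Orientations are given as [roll, pitch, yaw] about the fixed x, y, z axes, in that order (R = Rz(yaw) Ry(pitch) Rx(roll)).
In Python, from bench import * gives the robot as it stands. The module is installed in compiled form; this text tells all that it offers.
- The arm moves only by the tool apply_moves, never from a script. Its argument "deltas" is one flat list of numbers, 7 for each row, row after row: the shift along the world's x, y, z in m, then the turn, a rotation vector about the world's x, y, z in degrees, then the finger opening in m, from 0 to 0.0854. In form: [dx, dy, dz, ax, ay, az, gripper, dx, dy, dz, ax, ay, az, gripper, ...]. A call has 1 to 12 rows; each row shifts and turns the pose as measured when the row begins; what a row does not reach is not made up. A row lasts 1/8 s, in which the tool goes at most 62.5 mm and 10.7 degrees, less where a joint would pass 70% of its speed; a pose out of reach is approached as far as the arm can. A call is refused whole if a number of a shift passes 0.0625 or a number of a turn 10.7, either way. A call with a gripper value outside its range is refused whole. The fingers move at their own pace and stop on an object; "newtons" is the grip in N (left out, the last holds). Time passes only in rows, so rows that do not move let the fingers close. It gives the time, the measured TCP pose, the force and the opening at its end, in the units of the state.
- sense(): the state, without advancing time (a new reading comes with each control period).
- grab_frame(name): name is "side" or "top"; returns the picture (480x640x3 uint8, red, green, blue); there is no depth.
- camera_params(name): a dict with "intrinsics" (3x3 intrinsics, pixels), "pose" (4x4, takes a point from camera to world coordinates). Camera axes: x right, y down, z forward; pixel columns grow to the right and rows downward; lengths in mm; the calibration is good to about 2 mm. A picture is of the moment at which its call begins. camera_params takes no time and is no camera call.
- sign_off(): hands the job in, once; it reports no verdict.
The state is a dict: "t": time; "qpos": joint angles; "qd": joint speeds; "tau": joint torques, N m; "ee_pos": TCP position; "eef_rot": TCP orientation; "ft_force": force on the tool from outside, world axes, zero at the start; "moment": the same for the moment, N m; "width": opening from 0.0 (shut) to 1.0 (fully open).
Only numpy, scipy, OpenCV 4.12 (cv2) and the standard library are available. Lean on these libraries where they do the work, as an engineer would, in place of code of your own. Each camera call takes 0.05 s, during which the arm holds its last target. There are 200 camera calls.

### The job

Close the jar: seat the steel disk lid flat in the jar's mouth with its tab up and let go of it, then set the orange twist ring over it and turn the ring clockwise (seen from above) until it comes up against its stop. Leave the ring fully down and locked, and do not shift the other things on the counter.

Things in the scene. Friction and masses are not known exactly. Their poses are not given: they have to be found in the camera images.
- jar_mouth (a point): Centre of the rim of a glass jar's open mouth, 105 mm above the counter; z up, x towards one lug. The jar is fixed to the counter in a 110 mm square plywood holder; place and yaw vary. Glass body 74 mm in diameter up to 60 mm high, narrowing to the neck at 74 mm. White neck: 40 mm outside, 33 mm inside, bore 31 mm deep.
- jar_lug (a point): Centre of one of the two like blue lugs on the neck, opposite each other, to 25 mm from the axis. Seen from above, each spans -15 to +32 degrees (counter-clockwise positive) about the jar's +x or -x; top 5 to 8 mm, underside 9 to 12 mm below the rim, lowest at the clockwise end, where a blue stop block (on to -29 degrees, 25 mm below the rim) ends the turn. Elsewhere the neck is clear.
- disk_mid (a point): Centre, half-way up, of the loose steel disk lid, 28 mm tall, 50 g. From below: tapered plug 5 mm high (30 mm diameter, 25 at its foot), flange 3 mm thick, 39 mm diameter, red upright finger tab 20 mm tall, 18 mm long (along x), 10 mm thick (along y). z is up as it stands on the counter, tab up. Seated: plug in the mouth, flange on the rim, this point 9 mm above the rim.
- ring_mid (a point): Centre, half-way up, of the loose orange twist ring, 24 mm tall, 61 mm outside diameter, 60 g, lying lip up on the counter (z up). Lip 4 mm thick with a 30 mm hole for the disk's tab; skirt 54 mm inside. Lugs at its +x and -x; a half turn makes no difference. Down on the seated disk, the lip lies on the flange and this point is 5 mm below the rim, with 2 mm sideways play.
- ring_lug (a point): Centre of one of the ring's two white lugs, inside the skirt at its foot: to 22.3 mm from the axis, 12 mm wide, 4 mm high; white strips on the lip mark them. The ring goes down only with its lugs between the jar's: its x axis 50 to 135 degrees counter-clockwise of the jar's. Then it turns freely clockwise, lugs passing under the jar's, to the stops, where both x axes are in line.
- bowl: Blue melamine bowl, 130 mm in diameter, 55 mm high, loose; origin under its centre. To be left alone.
- cup_lid: Green silicone cup lid, 88 mm in diameter, 17 mm high at its nub, loose, not part of the job; origin under its centre. To be left alone.
- mug: White mug, 80 mm in diameter, 90 mm high, with a handle at its +y side, loose; origin under its centre. To be left alone.
- tin: Yellow tin, 80 mm in diameter, 130 mm high, loose; origin under its centre. To be left alone.
- spice: Amber spice jar, 44 mm in diameter, 90 mm high, loose; origin under its centre. To be left alone.
- spatula: Wooden spatula lying on the counter, loose; long along its x axis. To be left alone.
Mind the look-alikes: they are no part of the job. Several things look just like the part that bears disk_mid: the one meant starts farthest from the robot's base.

How it is judged:
By the outcome, as a careful person would: the job done as asked, in the order asked, and still so for the second after the job is handed in, with the robot touching nothing.
It also fails if it takes over 64 s, if anything falls off the work surface, if the arm or the gripper's body presses on something with over 40 N, if the wrist force passes 120 N, or if a joint passes its speed limit or range.

## Working session

There is one attempt and no reset: what is moved stays moved. The work goes in short steps, Python scripts to look and compute and a tool call to move; the robot and the scene stay as the last step left them, time stands still between calls to the robot, and variables do not carry over. Pictures are saved under pics/ and viewed, about 8 in all and at most 12, crops included, and the job is handed in when it is done.

Besides the shell and the picture viewer there is one more tool, called after "Emit:" as a command line: name --argument value ..., lists and objects as JSON in quotes. apply_moves: Moves the arm, as the interface text tells. Its arguments: {"type":"object","properties":{"deltas":{"type":"array","items":{"type":"number"}},"newtons":{"type":"number"}},"required":["deltas"]}

```bash
mkdir -p pics
python3 - <<'E'
from bench import *
import cv2,numpy as np
np.set_printoptions(precision=2,suppress=True)
for n in("side","top"):
    cv2.imwrite(f"pics/{n}0.png",grab_frame(n)[:,:,::-1])
    p=camera_params(n);print(n,p["intrinsics"],p["pose"])
print(sense())
E
```

```text
side [[592.96   0.   319.67]
 [  0.   592.96 253.  ]
 [  0.     0.     1.  ]] [[ -0.82  -0.32   0.47  43.98]
 [ -0.57   0.44  -0.69 845.78]
 [  0.01  -0.84  -0.55 736.69]
 [  0.     0.     0.     1.  ]]
top [[603.85   0.   324.2 ]
 [  0.   603.85 236.23]
 [  0.     0.     1.  ]] [[  -0.01   -1.      0.08  498.12]
 [  -1.      0.01    0.01    4.87]
 [  -0.01   -0.08   -1.   1385.49]
 [   0.      0.      0.      1.  ]]
{'t': 0.1, 'qpos': array([-1.21,  0.31, -0.05,  1.21,  0.  ,  1.57]), 'qd': array([-0., -0.,  0., -0., -0.,  0.]), 'tau': array([ -0.  , -54.08,  34.05,   0.01,   0.  ,  -0.  ]), 'ee_pos': array([ 214.45, -559.92,  303.11]), 'eef_rot': array([-3.14,  0.  , -1.21]), 'ft_force': array([-0.95, -0.42, -0.29]), 'moment': array([ 0.01,  0.02, -0.04]), 'width': 0.9975726786419612}
```

View pics/top0.png

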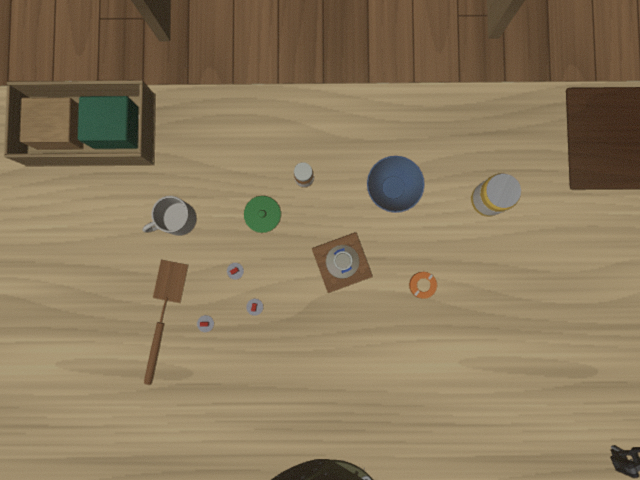

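View pics/side0.png

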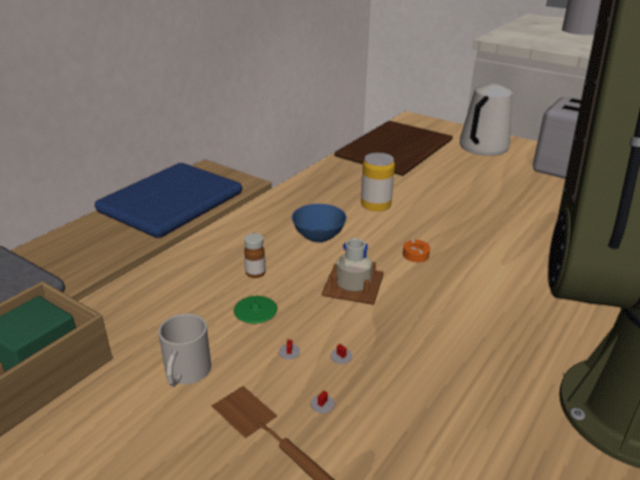

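Top view: three disks with red tabs at (235,271), (255,307) and (205,324), the jar at (343,261), the ring at (423,285). The side view shows the disks at (290,350), (342,353) and (322,400). I'll measure them and take an enlarged crop.

```bash
cat > h.py <<'E'
from bench import *
import cv2,numpy as np
np.set_printoptions(precision=1,suppress=True)
def ray(n,uv):
    p=camera_params(n);T=p["pose"];d=T[:3,:3]@np.linalg.solve(p["intrinsics"],[uv[0],uv[1],1]);return T[:3,3],d/np.linalg.norm(d)
def onz(n,uv,z):
    o,d=ray(n,uv);return o+d*(z-o[2])/d[2]
def proj(n,P):
    p=camera_params(n);T=p["pose"];c=T[:3,:3].T@(np.array(P,float)-T[:3,3]);q=p["intrinsics"]@c;return q[:2]/q[2]
def tri(a,b):
    o1,d1=ray("top",a);o2,d2=ray("side",b)
    s=np.linalg.lstsq(np.c_[d1,-d2],o2-o1,rcond=None)[0];p,q=o1+s[0]*d1,o2+s[1]*d2
    return (p+q)/2,np.linalg.norm(p-q)
def blobs(im,lo,hi,amin=15,box=None):
    h=cv2.cvtColor(im,cv2.COLOR_RGB2HSV)
    m=cv2.inRange(h,lo,hi)
    if lo[0]==0: m|=cv2.inRange(h,(174,lo[1],lo[2]),(180,255,255))*(hi[0]<8)
    if box: z=np.zeros_like(m);x0,y0,x1,y1=box;z[y0:y1,x0:x1]=m[y0:y1,x0:x1];m=z
    n,l,s,c=cv2.connectedComponentsWithStats(m)
    out=[]
    for i in range(1,n):
        if s[i,4]>=amin:
            ys,xs=np.where(l==i);P=np.c_[xs,ys].astype(float)
            out.append((c[i],s[i],P))
    return out
E
python3 - <<'E'
from h import *
R={n:cv2.imread(f"pics/{n}0.png")[:,:,::-1].copy() for n in("side","top")}
for n in R:
    print(n,"red");
    for c,s,P in blobs(R[n],(0,150,60),(5,255,255)):
        w,v=np.linalg.eigh(np.cov(P.T));d=v[:,1]
        a=onz(n,c+5*d,28)-onz(n,c-5*d,28)
        X=onz(n,c,26 if n=="top" else 19);print(c,s[2:],X,"dist",np.hypot(X[0],X[1]),"ang",np.degrees(np.arctan2(a[1],a[0])),w)
    print(n,"orange")
    for c,s,P in blobs(R[n],(6,190,120),(14,255,255),60): 
        (u,r,a)=cv2.minAreaRect(P.astype(np.float32));print(c,s,u,r,onz(n,u,24 if n=="top" else 12))
    print(n,"blue")
    for c,s,P in blobs(R[n],(100,130,50),(125,255,255),4,(300,230,380,300)): print(c,s,onz(n,c,98))
t,s=R["top"],R["side"]
f=lambda im,x,y,w,h,k:cv2.resize(im[y:y+h,x:x+w],(w*k,h*k),interpolation=cv2.INTER_CUBIC)
a=np.hstack([f(t,310,232,66,66,6),f(s,320,235,66,66,6)])
b=np.hstack([f(t,190,260,66,34,6)*0+0,f(s,0,0,66,34,6)*0])
b=np.hstack([f(t,190,255,80,80,2),f(t,400,265,46,40,4),f(s,270,330,90,80,2),f(s,395,230,45,40,4)[:160]])
b=cv2.resize(np.hstack([f(t,190,260,80,72,2)[:144],f(t,400,267,46,36,4),f(s,270,338,90,72,2),f(s,395,232,45,36,4)]),(792,170))
cv2.imwrite("pics/c1.png",np.vstack([a,b])[:,:,::-1])
E
```

```text
side red
[288.9 346. ] [ 5 13 58] [538.8 219.3  19. ] dist 581.6930296687583 ang 124.5741706808038 [ 1.7 12.8]
[341.  350.5] [ 9 12 87] [456.6 174.8  19. ] dist 488.8984856295 ang 142.48622745272294 [ 4.6 10.6]
[322.  398.1] [ 9 14 97] [420.  286.9  19. ] dist 508.62901442170255 ang 108.83370162850618 [ 4.7 12.9]
side orange
[416.5 251. ] [404 241  25  21 359] (416.0, 251.0) (20.0, 24.0) [ 503.  -205.8   12. ]
side blue
[303.1 231.3] [300 230   7   5  18] [675.4 -10.2  98. ]
[310.  230.8] [309 230   3   3   6] [664.9 -20.4  98. ]
[320.8 234.7] [306 230  30  11 133] [637.7 -20.9  98. ]
[344.4 246.2] [344 245   2   3   5] [573.8 -12.3  98. ]
[364.9 251. ] [364 245   3  12  22] [531.2 -21.4  98. ]
top red
[233.9 270.5] [ 7  6 27] [537.2 218.9  26. ] dist 580.0687154326534 ang 119.92247233787813 [1.2 4. ]
[253.6 307.1] [ 4  7 25] [455.  174.3  26. ] dist 487.2622604684069 ang 169.37848570840657 [1.1 3.8]
[203.6 323.5] [ 8  4 31] [419.1 285.9  26. ] dist 507.36591507371173 ang 92.2693095620732 [1.2 5.2]
top orange
top blue
[338.5 250.2] [337 250   4   2   4] [576.8 -15.8  98. ]
[346.4 269.5] [342 267   9   5  12] [535.6 -32.3  98. ]
```

View pics/c1.png

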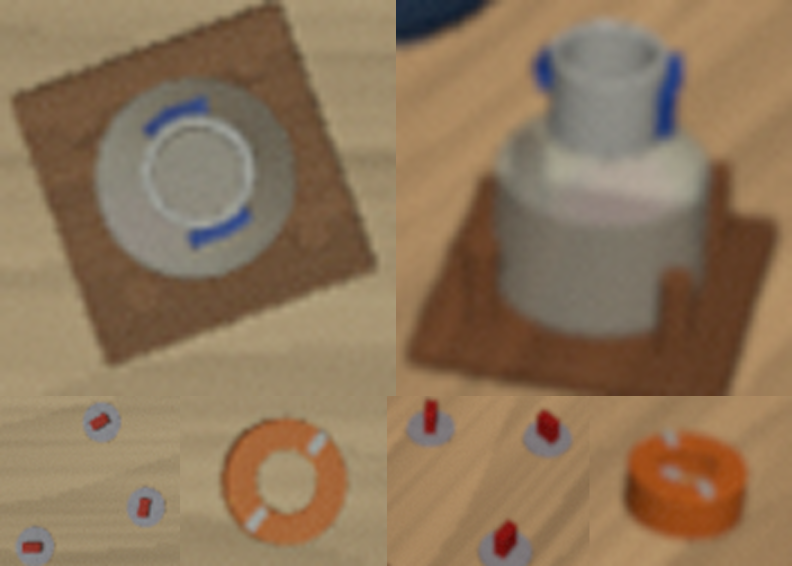

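The top-right disk at px (235,271) is 580 mm from the base. The other two, at (255,307) and (205,324), are 487 and 507 mm away, so (235,271) is the one meant, and the crop confirms it. Its tab lies at about 120° in the world. Next I'll measure the jar and ring more closely.

Run:
```python
from h import *
R={n:cv2.imread(f"pics/{n}0.png")[:,:,::-1].copy() for n in("side","top")}
def big(im,x,y,w,h,k=6): return cv2.resize(im[y:y+h,x:x+w],(w*k,h*k),interpolation=cv2.INTER_CUBIC)
def un(P,x,y,k=6): return (np.asarray(P)+.5)/k-.5+np.array([x,y])
# ring top
for n,box in(("top",(405,267,40,38)),("side",(398,235,40,34))):
    b=big(R[n],*box);m=[q for q in blobs(b,(4,130,60),(16,255,255),500)]
    P=max(m,key=lambda q:len(q[2]))[2].astype(np.int32)
    hull=cv2.convexHull(P);M=cv2.moments(hull);c=(M["m10"]/M["m00"],M["m01"]/M["m00"]);e=cv2.minEnclosingCircle(hull)
    print("ring",n,un(c,*box[:2]),un(e[0],*box[:2]),"diam px",2*e[1]/6)
    c=un(c,*box[:2]);print(onz(n,c,18 if n=="top" else 12))
    if n=="top":
        hsv=cv2.cvtColor(b,cv2.COLOR_RGB2HSV);mk=np.zeros(b.shape[:2],np.uint8);cv2.fillConvexPoly(mk,hull,255)
        mk=cv2.erode(mk,np.ones((9,9)))
        w=cv2.inRange(hsv,(0,0,110),(180,105,255))&mk
        yy,xx=np.mgrid[:w.shape[0],:w.shape[1]];r=np.hypot(xx-e[0][0],yy-e[0][1])/e[1]
        w[(r<.6)]=0
        nn,l,s,cc=cv2.connectedComponentsWithStats(w)
        q=[un(cc[i],*box[:2]) for i in range(1,nn) if s[i,4]>60];print("strips",q)
        if len(q)==2:
            A,B=onz(n,q[0],24),onz(n,q[1],24);print((A+B)/2,np.linalg.norm(A-B),np.degrees(np.arctan2(*(A-B)[1::-1])))
# jar
box=(318,238,50,50);b=big(R["top"],*box);L=[]
for c,s,P in blobs(b,(95,90,40),(130,255,255),200):
    c=un(c,*box[:2]);X=onz("top",c,98);L.append(X);print("lug",c,s[4],X)
A,B=L[:2];print("lug mid",(A+B)/2,np.linalg.norm(A-B),np.degrees(np.arctan2(*(A-B)[1::-1])))
g=cv2.cvtColor(b,cv2.COLOR_RGB2GRAY)
ci=cv2.HoughCircles(cv2.GaussianBlur(g,(5,5),0),cv2.HOUGH_GRADIENT,1,20,param1=60,param2=15,minRadius=40,maxRadius=62)
for q in ci[0][:4]: print("rim",q,un(q[:2],*box[:2]),onz("top",un(q[:2],*box[:2]),105))
t=(343,260.3);s=(356,243.7);print("tri",tri(t,s),onz("side",s,105))
print("disk tri",tri((233.9,270.5),(288.9,346)))
h=cv2.cvtColor(R["top"],cv2.COLOR_RGB2HSV)
```

```text
ring top [422.7 284.7] [422.7 284.3] diam px 27.917569478352863
[ 502.6 -206.1   18. ]
strips [array([429.8, 276.9]), array([416.3, 292.9])]
[ 502.2 -206.1   24. ] 47.1290121625543 -40.984223566989954
ring side [416.  250.5] [415.8 250.5] diam px 29.479080200195312
[ 504.1 -207.7   12. ]
lug [339.  250.5] 655 [576.2 -16.8  98. ]
lug [346.2 269.7] 700 [535.1 -31.8  98. ]
lug mid [555.7 -24.3  98. ] 43.733305752628866 20.10280400920235
rim [149.5 136.5  56.1] [342.5 260.3] [554.9 -24.  105. ]
tri (array([554.9, -25.1, 104.4]), np.float64(0.2687189809105812)) [554.3 -24.4 105. ]
disk tri (array([537.6, 220. ,  20.1]), np.float64(0.817246135448685))
```

Emit:
apply_moves --deltas '[0.02,0.05,0,0,0,9,0.04,0.02,0.05,0,0,0,9,0.04,0.02,0.05,0,0,0,9,0.04,0.02,0.05,0,0,0,9,0.04,0.02,0.05,0,0,0,9,0.04,0.02,0.05,0,0,0,9,0.04,0.02,0.05,0,0,0,9,0.04,0.02,0.05,0,0,0,9,0.04,0.02,0.05,0,0,0,9,0.04,0.02,0.05,0,0,0,9,0.04,0.02,0.05,0,0,0,9,0.04,0.02,0.05,0,0,0,0,0.04]' --newtons 40

```text
t: 1.6
ee_pos: [455.9, 57.3, 299.3]
eef_rot: [-3.141, 0.004, 0.574]
ft_force: [0.7, -0.1, 0.8]
width: 0.474
```

Emit:
apply_moves --deltas '[0.02,0.04,-0.02,0,0,-3,0.04,0.02,0.04,-0.03,0,0,0,0.04,0.02,0.04,-0.04,0,0,0,0.04,0.02,0.04,-0.04,0,0,0,0.04,0,0,-0.02,0,0,0,0.04,0,0,0,0,0,0,0.04]'

```text
t: 2.35
ee_pos: [537.9, 227.1, 143.1]
eef_rot: [3.141, 0.003, 0.527]
ft_force: [-0.1, 0.1, 0.4]
width: 0.474
```

Emit:
apply_moves --deltas '[0,-0.0075,-0.02,0,0,0,0.04,0,0,-0.02,0,0,0,0.04,0,0,-0.012,0,0,0,0.04,0,0,0,0,0,0,0.04]'

```text
t: 2.85
ee_pos: [539.3, 218.8, 93.6]
eef_rot: [3.141, -0.0, 0.525]
ft_force: [0.5, -1.9, 0.3]
width: 0.469
```

Run:
```python
from h import *
s=sense();print(s["ee_pos"],s["eef_rot"],s["ft_force"],s["qpos"])
t,d=grab_frame("top"),grab_frame("side")
f=lambda im,x,y,w,h,k:cv2.resize(im[y:y+h,x:x+w],(w*k,h*k),interpolation=cv2.INTER_CUBIC)
cv2.imwrite("pics/c2.png",np.hstack([f(t,200,240,70,70,5),f(d,250,290,80,70,5)])[:,:,::-1])
```

```text
[539.3 218.8  93.6] [ 3.1 -0.   0.5] [ 0.5 -1.9  0.3] [ 0.4  0.4 -0.4  0.8 -0.   1.4]
```

View pics/c2.png

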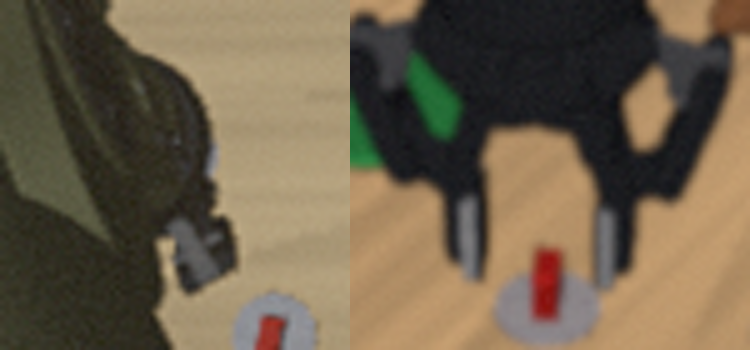

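Side view: the pads straddle the tab, with the tab centred in the gap to about 2 mm. Go down and close.

Emit:
apply_moves --deltas '[0,0,-0.009,0,0,0,0.04,0,0,0,0,0,0,0.02,0,0,0,0,0,0,0.0,0,0,0,0,0,0,0.0,0,0,0,0,0,0,0.0]' --newtons 40

```text
t: 3.58
ee_pos: [541.3, 219.8, 87.0]
eef_rot: [3.14, -0.005, 0.525]
ft_force: [-0.4, -0.2, 0.0]
width: 0.102
```

Emit:
apply_moves --deltas '[0,0,0.02,0,0,0,0,0,0,0.05,0,0,0,0,0,0,0.05,0,0,0,0,0,0,0.03,0,0,0,0,0,0,0,0,0,0,0]'

```text
t: 4.2
ee_pos: [539.4, 219.1, 240.1]
eef_rot: [3.141, -0.002, 0.525]
ft_force: [0.6, -0.0, -0.7]
width: 0.105
```

Run:
```python
from h import *
s=sense();print(s["ee_pos"],s["eef_rot"],s["ft_force"],s["width"])
t,d=grab_frame("top"),grab_frame("side")
for c,S,P in blobs(d,(0,150,60),(5,255,255)): print(c,S)
print(proj("side",s["ee_pos"]-[0,0,70]),proj("top",s["ee_pos"]-[0,0,70]))
```

```text
[539.4 219.1 240.1] [ 3.1 -0.   0.5] [ 0.6 -0.  -0.7] 0.10486105393113465
[286.  276.7] [284 270   5  15  70]
[341.1 350.5] [337 345   9  12  87]
[322.  397.9] [318 391   9  15 100]
[287.1 276.8] [222.6 267.4]
```

Emit:
apply_moves --deltas '[0.004,-0.03,0,0,0,0,0,0.004,-0.05,0,0,0,0,0,0.004,-0.05,0,0,0,0,0,0.004,-0.05,0,0,0,0,0,0,-0.05,-0.01,0,0,0,0,0,-0.014,-0.01,0,0,0,0,0,0,0,0,0,0,0]'

```text
t: 5.18
ee_pos: [547.0, -31.8, 202.7]
eef_rot: [-3.133, 0.02, 0.528]
ft_force: [-1.1, 1.5, -0.4]
width: 0.101
```

Run:
```python
from h import *
s=sense();print(s["ee_pos"],s["eef_rot"],s["ft_force"],s["width"])
t,d=grab_frame("top"),grab_frame("side")
for c,S,P in blobs(d,(0,150,60),(5,255,255)): print(c,S)
f=lambda im,x,y,w,h,k:cv2.resize(im[y:y+h,x:x+w],(w*k,h*k),interpolation=cv2.INTER_CUBIC)
cv2.imwrite("pics/c3.png",np.hstack([f(t,310,230,70,70,5),f(d,315,180,80,90,5)[:350]])[:,:,::-1])
```

```text
[547.  -31.8 202.7] [-3.1  0.   0.5] [-1.1  1.5 -0.4] 0.10140655373191113
[361.5 230.9] [360 226   4  11  43]
[341.1 350.4] [337 345   9  12  88]
[322. 398.] [318 391   9  15 101]
```

View pics/c3.png

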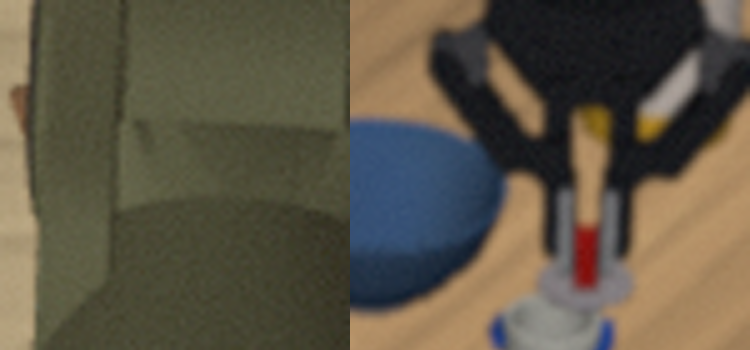

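Side view: the disk hangs level in the pads about 10 mm above the rim. The flange is at px ≈ (362.4, 237), right of and behind the mouth at (356, 244).

Run:
```python
from h import *
s=sense();z=s["ee_pos"][2];print(s["ee_pos"])
P=onz("side",(362.4,237),z-87+6.5);print(P,"tab:",onz("side",(361.5,230.9),z-87+17))
m=onz("side",(356,243.7),105);print(m,m-P)
```

```text
[547.7 -30.6 203.9]
[542.3 -27.6 123.4] tab: [547.3 -31.3 133.9]
[554.3 -24.4 105. ] [ 12.    3.2 -18.4]
```

Emit:
apply_moves --deltas '[0.005,0.0025,0,0,0,0,0,0.004,0.002,0,0,0,0,0,0,0,0,0,0,0,0,0,0,0,0,0,0,0]'

```text
t: 5.78
ee_pos: [558.5, -22.1, 205.0]
eef_rot: [-3.134, 0.016, 0.536]
ft_force: [0.0, -0.6, -1.0]
width: 0.106
```

Run:
```python
from h import *
s=sense();print(s["ee_pos"],s["eef_rot"],s["ft_force"],s["width"])
d=grab_frame("side");z=s["ee_pos"][2]
for c,S,P in blobs(d,(0,150,60),(5,255,255))[:1]: print(c,S,onz("side",c,z-87+18))
for q in ([0,0,-87+8],[-1.5,1.5,-87+8]): print(proj("side",s["ee_pos"]+q))
print("rim",proj("side",[555.3,-24.5,105]))
cv2.imwrite("pics/c4.png",cv2.resize(d[205:265,320:400],(800,600),interpolation=cv2.INTER_CUBIC)[:,:,::-1])
```

```text
[558.5 -22.1 205. ] [-3.1  0.   0.5] [ 0.  -0.6 -1. ] 0.10639862135312168
[354.5 230.2] [353 225   4  12  45] [558.4 -22.6 136. ]
[354.  234.6]
[354.3 235.1]
rim [355.6 243.5]
```

View pics/c4.png

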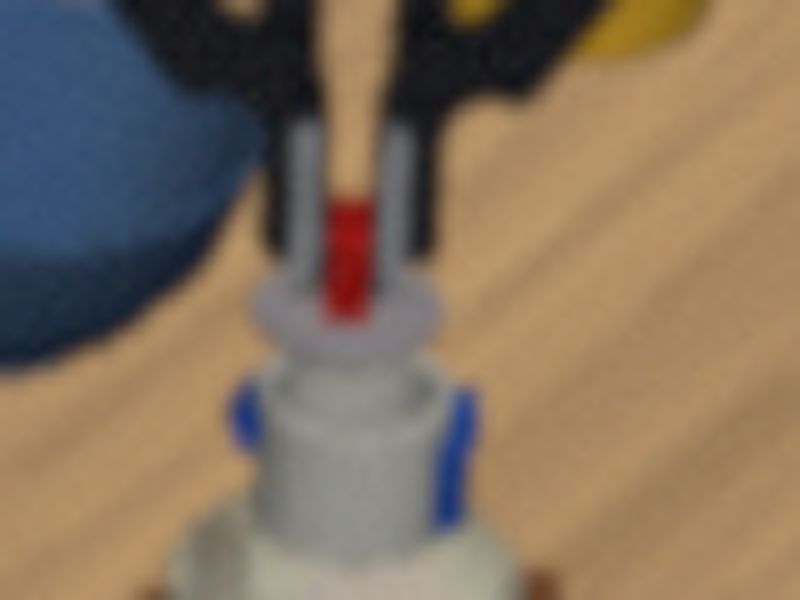

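The flange at px (354.7, 235) sits nearly over the mouth at (355.4, 243.5). A shift of about (−1.5, −3.5) mm remains, and then it goes down.

Emit:
apply_moves --deltas '[-0.0015,-0.0035,0,0,0,0,0,0,0,-0.005,0,0,0,0,0,0,-0.004,0,0,0,0,0,0,0,0,0,0,0]'

```text
t: 6.32
ee_pos: [556.5, -26.3, 195.2]
eef_rot: [-3.134, 0.016, 0.535]
ft_force: [0.3, 0.1, -0.8]
width: 0.102
```

Emit:
apply_moves --deltas '[0,0,-0.004,0,0,0,0,0,0,-0.003,0,0,0,0,0,0,-0.002,0,0,0,0,0,0,0,0,0,0,0]'

```text
t: 6.82
ee_pos: [556.6, -26.3, 187.2]
eef_rot: [-3.135, 0.016, 0.535]
ft_force: [0.7, 0.1, -1.2]
width: 0.102
```

Run:
```python
from h import *
s=sense();print(s["ee_pos"],s["eef_rot"],s["ft_force"],s["width"])
```

```text
[556.6 -26.3 187.2] [-3.1  0.   0.5] [ 0.7  0.1 -1.2] 0.10218934903296467
```

Emit:
apply_moves --deltas '[0,0,-0.002,0,0,0,0,0,0,-0.002,0,0,0,0,0,0,0,0,0,0,0]'

```text
t: 7.2
ee_pos: [556.7, -26.3, 187.4]
eef_rot: [-3.136, 0.013, 0.535]
ft_force: [-1.0, -0.7, -0.6]
width: 0.109
```

Emit:
apply_moves --deltas '[0,0,0,0,0,0,0.03,0,0,0,0,0,0,0.03,0,0,0,0,0,0,0.03,0,0,0.02,0,0,0,0.03,0,0,0.04,0,0,0,0.03,0,0,0.04,0,0,0,0.03,0,-0.04,0.01,0,0,-5,0.08,0,-0.05,0,0,0,-5,0.08,0,-0.05,0,0,0,-5,0.08,0,0,0,0,0,0,0.08]'

```text
t: 8.45
ee_pos: [556.1, -169.4, 298.4]
eef_rot: [-3.135, 0.015, 0.268]
ft_force: [0.0, 0.9, -0.6]
width: 0.941
```

Run:
```python
from h import *
s=sense();print(s["ee_pos"],s["eef_rot"],s["qpos"],s["width"])
t,d=grab_frame("top"),grab_frame("side")
for n,im in(("top",t),("side",d)):
    for c,S,P in blobs(im,(0,150,60),(5,255,255)): print(n,c,S)
f=lambda im,x,y,w,h,k:cv2.resize(im[y:y+h,x:x+w],(w*k,h*k),interpolation=cv2.INTER_CUBIC)
cv2.imwrite("pics/c5.png",np.hstack([f(t,320,240,45,45,8),f(d,335,215,45,45,8)])[:,:,::-1])
print(proj("side",[555.3,-24.5,133]),proj("side",[555.3,-24.5,113]),proj("side",[555.3,-24.5,108]),proj("top",[555.3,-24.5,133]))
```

```text
[ 556.1 -169.4  298.4] [-3.1  0.   0.3] [-0.3  0.3 -0.1  1.2 -0.   1. ] 0.9406265545278674
top [343.  260.1] [340 257   7   7  27]
top [253.5 307. ] [252 304   4   7  24]
top [203.5 323.5] [200 322   8   4  30]
side [355.9 237.9] [354 232   4  12  35]
side [341.1 350.5] [337 345   9  12  87]
side [322. 398.] [318 391   9  15  99]
[356.2 231.5] [355.8 240.1] [355.7 242.2] [343.  259.5]
```

View pics/c5.png

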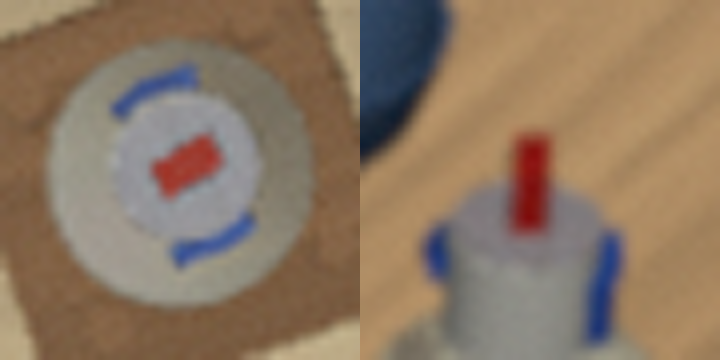

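The disk is seated: the flange is level on the rim at px (343,261) top and (355.5,243) side, with the tab up and central. Next, the ring, whose grasp yaw of about 70° leaves the wrist room for the clockwise turn.

Emit:
apply_moves --deltas '[-0.013,-0.009,-0.02,0,-0.9,9,0.08,-0.013,-0.009,-0.02,0,0,9,0.08,-0.013,-0.009,-0.02,0,0,9,0.08,-0.013,-0.009,-0.02,0,0,9,0.08,0,0,-0.02,0,0,9,0.08,0,0,-0.02,0,0,9,0.08,0,0,0,0,0,0,0.08,0,0,0,0,0,0,0.08]'

```text
t: 9.55
ee_pos: [503.4, -192.7, 175.0]
eef_rot: [-3.136, -0.005, 1.259]
ft_force: [0.6, -0.2, -0.2]
width: 0.939
```

Run:
```python
from h import *
s=sense();print(s["ee_pos"],s["eef_rot"],s["ft_force"],s["qpos"])
```

```text
[ 503.4 -192.7  175. ] [-3.1 -0.   1.3] [ 0.6 -0.2 -0.2] [-0.4  0.3 -0.4  0.9  0.  -0.1]
```

Emit:
apply_moves --deltas '[0,-0.014,-0.02,0,0,0,0.08,0,0,-0.025,0,0,0,0.08,0,0,-0.02,0,0,0,0.08,0,0,0,0,0,0,0.08]'

```text
t: 10.05
ee_pos: [507.1, -206.5, 113.3]
eef_rot: [3.14, -0.004, 1.254]
ft_force: [-1.6, 0.2, -0.3]
width: 0.939
```

Run:
```python
from h import *
s=sense();print(s["ee_pos"],s["eef_rot"],s["ft_force"],s["qpos"])
t,d=grab_frame("top"),grab_frame("side")
f=lambda im,x,y,w,h,k:cv2.resize(im[y:y+h,x:x+w],(w*k,h*k),interpolation=cv2.INTER_CUBIC)
cv2.imwrite("pics/c6.png",np.hstack([f(t,390,250,70,70,5),f(d,370,200,90,70,5)])[:,:,::-1])
```

```text
[ 507.1 -206.5  113.3] [ 3.1 -0.   1.3] [-1.6  0.2 -0.3] [-0.4  0.4 -0.4  0.8  0.  -0.1]
```

View pics/c6.png

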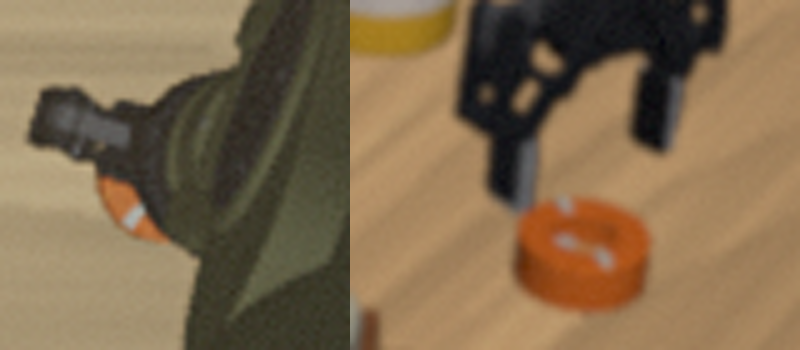

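Emit:
apply_moves --deltas '[-0.004,0,0,0,0,0,0.08,0,0,-0.015,0,0,0,0.08,0,0,-0.012,0,0,0,0.08,0,0,0,0,0,0,0.08]'

```text
t: 10.65
ee_pos: [505.2, -207.4, 88.3]
eef_rot: [3.133, -0.004, 1.254]
ft_force: [-0.5, -0.4, 0.8]
width: 0.936
```

Emit:
apply_moves --deltas '[-0.0025,0.001,-0.002,0,0,0,0.08,0,0,-0.006,0,0,0,0.08,0,0,-0.006,0,0,0,0.08,0,0,0,0,0,0,0.08]'

```text
t: 11.15
ee_pos: [502.4, -206.3, 73.2]
eef_rot: [3.134, -0.004, 1.254]
ft_force: [-0.6, 0.5, -0.3]
width: 0.936
```

Run:
```python
from h import *
s=sense();print(s["ee_pos"],s["eef_rot"],s["ft_force"],s["moment"])
d=grab_frame("side")
b=max(blobs(d,(4,130,60),(16,255,255),60,(395,230,445,275)),key=lambda q:q[1][4]);print(b[0],b[1])
```

```text
[ 502.4 -206.3   73.2] [ 3.1 -0.   1.3] [-0.6  0.5 -0.3] [-0.  0.  0.]
[418.2 250.9] [407 239  24  24 453]
```

Emit:
apply_moves --deltas '[0,0,0,0,0,0,0.065,0,0,0,0,0,0,0.05,0,0,0,0,0,0,0.05,0,0,0,0,0,0,0.05]' --newtons 40

```text
t: 11.7
ee_pos: [503.1, -206.5, 74.2]
eef_rot: [3.132, -0.004, 1.254]
ft_force: [-0.3, -0.5, -1.3]
width: 0.692
```

Emit:
apply_moves --deltas '[0,0,0.02,0,0,0,0.05,0,0,0.05,0,0,0,0.05,0,0,0.05,0,0,0,0.05,0,0,0.045,0,0,0,0.05,0.009,0.03,0.002,0,0,-8,0.05,0.009,0.03,0.002,0,0,-8,0.05,0.009,0.03,0.002,0,0,-8,0.05,0.009,0.03,0.002,0,0,-8,0.05,0.009,0.03,0.002,0,0,-8,0.05,0.005,0.02,0,0,0,0,0.05,0,0,0,0,0,0,0.05]'

```text
t: 13.08
ee_pos: [552.5, -31.0, 253.9]
eef_rot: [3.134, -0.006, 0.53]
ft_force: [-0.3, -1.0, -1.5]
width: 0.687
```

Run:
```python
from h import *
s=sense();print(s["ee_pos"],s["eef_rot"],s["ft_force"],s["width"])
t,d=grab_frame("top"),grab_frame("side")
cv2.imwrite("pics/c7.png",cv2.resize(d[185:260,310:410],(800,600),interpolation=cv2.INTER_CUBIC)[:,:,::-1])
```

```text
[552.5 -31.  253.9] [ 3.1 -0.   0.5] [-0.3 -1.  -1.5] 0.6870339090260925
```

View pics/c7.png

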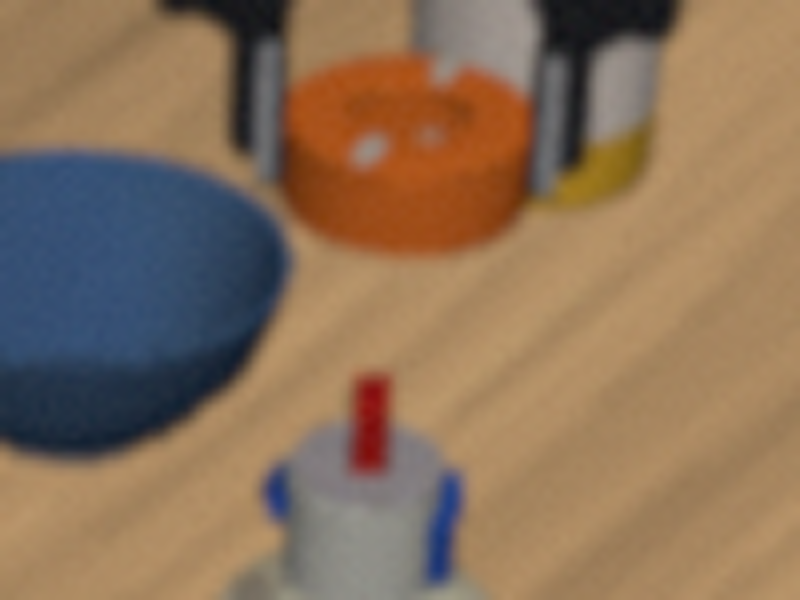

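The ring is held level with its strips at px (356.3,203.8) and (365.4,193.8). The seated disk is unchanged.

Run:
```python
from h import *
e=sense()["ee_pos"];z=e[2]-74.2+24
A,B=[onz("side",q,z) for q in((355.8,203.3),(364.9,193.3))]
print(A,B,(A+B)/2,np.linalg.norm(A-B),np.degrees(np.arctan2(*(B-A)[1::-1])),e)
d=grab_frame("side")
b=max(blobs(d,(4,130,60),(16,255,255),60,(335,185,385,225)),key=lambda q:q[1][4])
h=cv2.convexHull(b[2].astype(np.int32));M=cv2.moments(h);c=np.array([M["m10"],M["m01"]])/M["m00"];print(c,onz("side",c,z-12),b[1],"expected",proj("side",[e[0],e[1],z-12]))
print("lid check",proj("side",[555.3,-24.5,108]), proj("side",[552,-27,108]))
```

```text
[551.1 -10.3 203.7] [558.5 -55.6 203.7] [554.8 -32.9 203.7] 45.995866163312485 -80.69787388367823 [552.2 -32.3 253.9]
[360.4 204.1] [553.6 -32.2 191.7] [345 191  32  27 681] expected [361.1 204.3]
lid check [355.7 242.2] [357.7 242.2]
```

Emit:
apply_moves --deltas '[0.0015,0.005,0,0,0,0,0.05,0.001,0.003,-0.01,0,0,0,0.05,0,0,-0.02,0,0,0,0.05,0,0,0,0,0,0,0.05,0,0,0,0,0,0,0.05]'

```text
t: 13.85
ee_pos: [554.3, -26.2, 222.3]
eef_rot: [3.133, -0.005, 0.525]
ft_force: [0.7, -0.4, -0.5]
width: 0.69
```

Emit:
apply_moves --deltas '[0.0003,0.0017,-0.005,0,0,0,0.05,0,0,-0.008,0,0,0,0.05,0,0,-0.008,0,0,0,0.05,0,0,-0.005,0,0,0,0.05,0,0,0,0,0,0,0.05]'

```text
t: 14.48
ee_pos: [555.0, -24.4, 195.4]
eef_rot: [3.133, -0.006, 0.525]
ft_force: [-0.2, -0.7, -0.1]
width: 0.688
```

Run:
```python
from h import *
s=sense();e=s["ee_pos"];print(e,s["eef_rot"],s["ft_force"],s["moment"])
t,d=grab_frame("top"),grab_frame("side")
cv2.imwrite("pics/c8.png",cv2.resize(d[200:260,315:395],(800,600),interpolation=cv2.INTER_CUBIC)[:,:,::-1])
print(proj("side",[555.3,-24.5,e[2]-50]))
```

```text
[555.  -24.4 195.4] [ 3.1 -0.   0.5] [-0.2 -0.7 -0.1] [-0.  0. -0.]
[356.5 226.1]
```

View pics/c8.png

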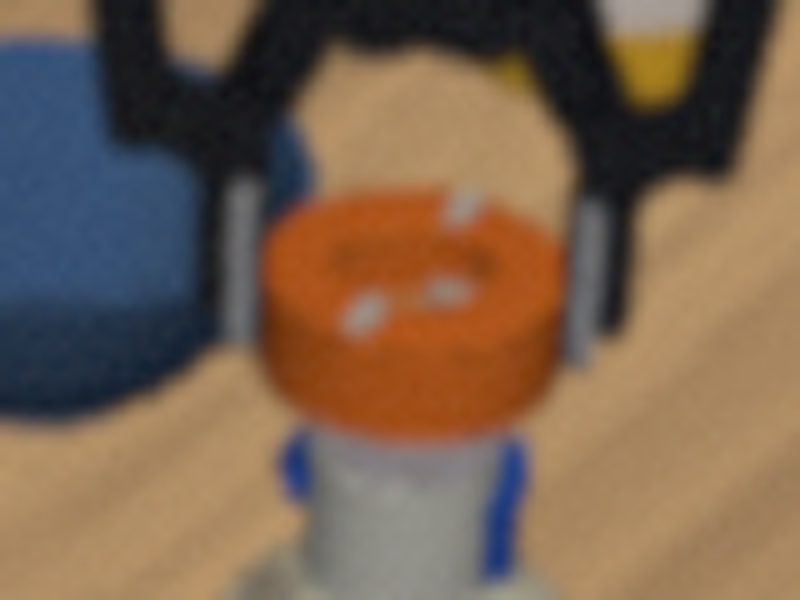

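The ring is centred over the neck (column 412 against about 410 in the crop), so I'll lower it in small steps.

Emit:
apply_moves --deltas '[0,0,-0.006,0,0,0,0.05,0,0,-0.006,0,0,0,0.05,0,0,-0.005,0,0,0,0.05,0,0,0,0,0,0,0.05]'

```text
t: 15.08
ee_pos: [555.5, -24.5, 178.0]
eef_rot: [3.132, -0.008, 0.525]
ft_force: [0.1, -0.3, -0.5]
width: 0.69
```

Emit:
apply_moves --deltas '[0,0,-0.005,0,0,0,0.05,0,0,-0.004,0,0,0,0.05,0,0,-0.003,0,0,0,0.05,0,0,0,0,0,0,0.05]'

```text
t: 15.58
ee_pos: [555.4, -24.5, 165.1]
eef_rot: [3.132, -0.007, 0.524]
ft_force: [-0.7, 1.0, -1.3]
width: 0.691
```

Emit:
apply_moves --deltas '[0,0,-0.002,0,0,0,0.05,0,0,-0.002,0,0,0,0.05,0,0,-0.001,0,0,0,0.05,0,0,0,0,0,0,0.05]'

```text
t: 16.08
ee_pos: [555.4, -24.4, 162.3]
eef_rot: [3.131, -0.008, 0.525]
ft_force: [-0.9, 0.1, -2.0]
width: 0.688
```

The ring is fully down: TCP z is 162.3 and I expected 162.2. Now turn clockwise.

Emit:
apply_moves --deltas '[0,0,0,0,0,-6,0.05,0,0,0,0,0,-7,0.05,0,0,0,0,0,-7,0.05,0,0,0,0,0,-7,0.05,0,0,0,0,0,0,0.05]'

```text
t: 16.7
ee_pos: [555.8, -24.8, 162.2]
eef_rot: [3.13, -0.009, 0.039]
ft_force: [-0.7, 0.8, 1.2]
width: 0.692
```

Run:
```python
from h import *
s=sense();print(s["ee_pos"],np.degrees(s["eef_rot"]),s["ft_force"],s["moment"]*10)
```

```text
[555.8 -24.8 162.2] [179.4  -0.5   2.3] [-0.7  0.8  1.2] [ 1.6  3.  -0.7]
```

Emit:
apply_moves --deltas '[0,0,0,0,0,-6,0.05,0,0,0,0,0,-7,0.05,0,0,0,0,0,-7,0.05,0,0,0,0,0,-7,0.05,0,0,0,0,0,-7,0.05,0,0,0,0,0,0,0.05]'

```text
t: 17.45
ee_pos: [556.7, -25.1, 162.2]
eef_rot: [3.13, -0.011, -0.557]
ft_force: [-1.7, -0.2, 0.6]
width: 0.689
```

Run:
```python
from h import *
s=sense();print(s["ee_pos"],np.degrees(s["eef_rot"]),s["ft_force"],s["moment"]*10)
```

```text
[556.7 -25.1 162.2] [179.4  -0.6 -31.9] [-1.7 -0.2  0.6] [ 0.7  2.8 -0.2]
```

Emit:
apply_moves --deltas '[-0.0005,0.0005,0,0,0,-4,0.05,-0.0005,0,0,0,0,-4,0.05,0,0,0,0,0,-4,0.05,0,0,0,0,0,-4,0.05,0,0,0,0,0,-4,0.05,0,0,0,0,0,0,0.05]'

```text
t: 18.2
ee_pos: [556.4, -24.2, 162.2]
eef_rot: [3.132, -0.011, -0.89]
ft_force: [-2.2, -1.6, 1.2]
width: 0.693
```

Run:
```python
from h import *
s=sense();print(s["ee_pos"],np.degrees(s["eef_rot"]),s["ft_force"],s["moment"]*10)
```

```text
[556.4 -24.2 162.2] [179.4  -0.7 -51. ] [-2.2 -1.6  1.2] [-2.6  3.5  5.5]
```

Emit:
apply_moves --deltas '[0,0,0,0,0,-4,0.05,0,0,0,0,0,-4,0.05,0,0,0,0,0,0,0.05]'

```text
t: 18.58
ee_pos: [556.3, -22.3, 162.5]
eef_rot: [3.134, -0.008, -1.019]
ft_force: [-1.2, -2.1, -0.0]
width: 0.688
```

Run:
```python
from h import *
s=sense();print(s["ee_pos"],np.degrees(s["eef_rot"]),s["ft_force"],s["moment"]*10,s["qpos"])
```

```text
[556.3 -22.3 162.5] [179.6  -0.4 -58.4] [-1.2 -2.1 -0. ] [-3.3  2.8  3.2] [-0.   0.3 -0.4  0.9 -0.   2.6]
```

The moment rose at about -51° and the ring then shifted sideways, as it would at a stop. I'll let go, back off and check.

Emit:
apply_moves --deltas '[0,-0.001,0,0,0,0,0.08,0,-0.001,0,0,0,0,0.08,0,0,0,0,0,0,0.08,0,0,0.02,0,0,0,0.08,0,0,0.04,0,0,0,0.08,0,0,0.04,0,0,0,0.08,0,-0.05,0.01,0,0,0,0.08,0,-0.05,0,0,0,0,0.08,0,-0.05,0,0,0,0,0.08,0,0,0,0,0,0,0.08]'

```text
t: 19.82
ee_pos: [557.9, -179.4, 277.0]
eef_rot: [3.137, -0.013, -1.011]
ft_force: [0.4, 0.7, -0.2]
width: 0.938
```

```bash
cat > chk.py <<'E'
from h import *
import sys
s=sense();print(s["ee_pos"],np.degrees(s["eef_rot"]))
t,d=grab_frame("top"),grab_frame("side")
f=lambda im,x,y,w,h,k:cv2.resize(im[y:y+h,x:x+w],(w*k,h*k),interpolation=cv2.INTER_CUBIC)
box=(325,242,36,36);b=f(t,*box,8)
P=max(blobs(b,(4,130,60),(16,255,255),500),key=lambda q:len(q[2]))[2].astype(np.int32);hull=cv2.convexHull(P)
M=cv2.moments(hull);c=np.array([M["m10"],M["m01"]])/M["m00"]
un=lambda p:(p+.5)/8-.5+np.array(box[:2])
print("ring",onz("top",un(c),112))
w=cv2.inRange(cv2.cvtColor(b,cv2.COLOR_RGB2HSV),(0,0,110),(180,105,255));mk=np.zeros_like(w);cv2.fillConvexPoly(mk,hull,255);w&=cv2.erode(mk,np.ones((9,9)))
yy,xx=np.mgrid[:w.shape[0],:w.shape[1]];w[np.hypot(xx-c[0],yy-c[1])<.6*np.sqrt(M["m00"]/np.pi)]=0
n,l,S,cc=cv2.connectedComponentsWithStats(w);q=[onz("top",un(cc[i]),112) for i in range(1,n) if S[i,4]>80]
for i in range(len(q)-1): D=q[i]-q[-1];print("strips",np.linalg.norm(D),np.degrees(np.arctan2(D[1],D[0])))
for z in(112,116): print("ring top proj",proj("side",[555.3,-24.5,z]))
cv2.imwrite(sys.argv[1],np.hstack([b,f(d,333,215,45,36,8)])[:,:,::-1])
E
python3 chk.py pics/c9.png
```

```text
[ 557.9 -179.4  277. ] [179.8  -0.8 -57.9]
ring [556.9 -37.4 112. ]
strips 22.326455469327662 14.845171860375467
ring top proj [355.7 240.5]
ring top proj [355.8 238.8]
```

View pics/c9.png

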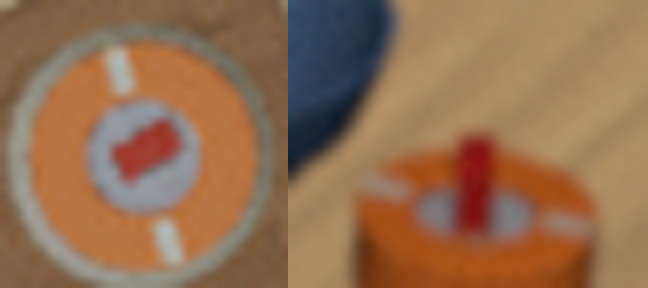

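The ring is flush: the lip sits at the predicted height, row 241 against 240.5, with the flange showing in its hole. The strips, at (120,70) and (168,242) in the crop, give a yaw of about 15.6° against about 19° for the jar, so it is at its stop. One last check that the other things haven't moved, then I'll hand in.

Run:
```python
from h import *
a=cv2.imread("pics/top0.png")[:,:,::-1].astype(int);b=grab_frame("top").astype(int)
d=cv2.GaussianBlur(np.abs(a-b).max(2).astype(np.uint8),(3,3),0)
for n,(x0,y0,x1,y1) in dict(mug=(140,190,192,240),lid=(240,192,285,236),spice=(288,158,318,192),bowl=(362,150,428,216),tin=(465,168,525,220),spat=(140,255,190,390),d2=(242,296,268,318),d3=(192,312,218,336)).items(): print(n,(d[y0:y1,x0:x1]>40).sum(),d[y0:y1,x0:x1].max())
```

```text
mug 0 20
lid 0 20
spice 0 20
bowl 0 20
tin 1094 111
spat 0 20
d2 0 20
d3 0 19
```

Run:
```python
from h import *
for im in(cv2.imread("pics/side0.png")[:,:,::-1].copy(),grab_frame("side")):
    for c,s,P in blobs(im,(18,130,80),(30,255,255),20,(350,140,405,220)): print(c,s)
print("--")
for im in(cv2.imread("pics/top0.png")[:,:,::-1].copy(),grab_frame("top")):
    for c,s,P in blobs(im,(18,150,80),(30,255,255),10,(460,160,530,225)): print(c,s)
print(proj("top",sense()["ee_pos"]))
```

```text
[378.2 170.7] [363 161  32  19 425]
[375.6 205.9] [361 198  31  14 237]
[376.7 170.9] [362 161  30  19 386]
[375.4 205.8] [361 199  31  13 230]
--
[488.4 198. ] [481 177  24  34 149]
[484.1 190.6] [481 177  10  24  74]
[426.9 254. ]
```

Emit:
apply_moves --deltas '[-0.02,-0.01,0.02,0,0,0,0.08,-0.03,-0.02,0.02,0,0,0,0.08,-0.03,-0.02,0.02,0,0,0,0.08,0,0,0,0,0,0,0.08]'

```text
t: 20.58
ee_pos: [476.7, -221.0, 337.7]
eef_rot: [3.137, -0.01, -0.996]
ft_force: [0.3, 0.9, -0.4]
width: 0.937
```

Run:
```python
from h import *
a=cv2.imread("pics/top0.png")[:,:,::-1].astype(int);b=grab_frame("top").astype(int)
d=np.abs(a-b).max(2);m=d[168:220,465:525]>60;print(m.sum(),np.where(m)[1].min()+465 if m.any() else "",np.where(m)[1].max()+465 if m.any() else "")
cv2.imwrite("pics/c10.png",cv2.resize(b[150:330,300:540].astype(np.uint8),(800,600))[:,:,::-1])
```

```text
0
```

View pics/c10.png

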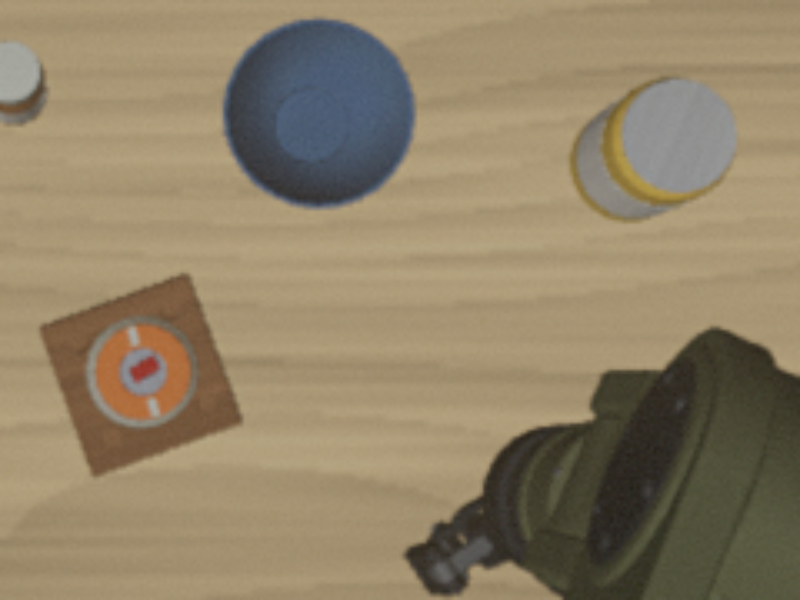

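The earlier difference was only the arm hiding the tin. With the arm clear there are no changed pixels. The ring is locked on and centred, and the robot touches nothing.

```bash
python3 -c "
from bench import *
print(sign_off())"
```

```text
the job is handed in; nothing more can be done
None
```

The jar is closed and handed in at about 20.7 s of robot time. I seated the farthest of the three disks (580 mm from the base) in the jar mouth, tab up, and let go. I then set the ring over it about 80° counter-clockwise of the jar and turned it clockwise onto its stop.

**Last checks:**
- **Height:** the ring stopped going down at TCP height 162.3 mm, against 162.2 expected. In the side view its lip is at row 241, against 240.5 predicted for fully down.
- **Stop:** the turning moment rose to about 0.5 N m at the expected angle. A further push turned the gripper about 7° and shifted it about 2 mm sideways, which I took for finger slip and play at the stop.
- **Other things:** the mug, cup lid, spice jar, bowl, spatula, tin and the other two disks show no change in the top view. The tin first looked changed, but only because the arm was hiding it.

**Disagreements:**
- The white strips put the ring at about 15.6°, against about 19° measured for the jar. I put that down to the ring's sideways play and measuring error.
- The final script's ring-centre reading, (556.9, −37.4), and its strip reading were wrong, because its colour mask picked up the wood and glass. I took the strip angle above from the picture by eye.

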